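# Dust off a plaster cast at the bench air gun

### The job

Dust off the plaster cast at the fixed air gun: hang the small steel basket it lies in by its handle on both prongs of the forked hook in front of the gun's nozzle, setting it down gently. Then reach in under the gun's body and squeeze its sprung trigger fully home against the handle for a good second, without crushing the handle, and let go. Leave the basket hanging level and still with the cast in it, and do not disturb the jar, the bowl or the bur block.

Things in the scene. Friction and masses are not known exactly. Their poses are not given: they have to be found in the camera images.
- basket: Loose open sheet-steel basket (0.18 to 0.35 kg), 80 (x) x 120 (y) x 42 mm high, walls 3 mm, with a rigid arched wire handle over its middle: uprights at y = +-58 mm, a straight bar along y 130 mm above the underside. Origin: centre of the underside; z up, y along the bar. It starts either left or right of the station.
- basket_handle (a point): Middle of the handle bar, 130 mm above the basket's underside, axes as the basket. The middle 36 mm of the bar wears a black sleeve 10 mm in diameter, to be pinched across (fingers closing along the basket's x); beside it the bare bar is 6 mm thick. The basket can swing about the bar when pinched.
- cast: Loose plaster dental cast with a row of teeth, 46 x 56 x 23 mm, about 70 g, lying in the basket. Origin: centre of its underside.
- station: Fixed dust-off station: grey base plate 12 mm high, a post with a forked hook, a post with an air gun. x points away from the robot, y from the gun's nozzle to its handle, z up. Origin on the bench: hook at x 0, y -120 mm, gun handle at x 0, y +100 mm, nozzle end at y -20 mm. Gun top 215 mm, hook tips 289 mm high. Base plate and posts are at x over 60 mm.
- hook_seat (a point): Where the middle of the handle bar rests when hung; axes as the station. Two wire prongs 7 mm thick, at y = +-32 mm of this point, reach from a post 75 mm beyond (+x) towards the robot and end in upturned tips at x = -20 mm, 23 mm above this point. The bar lies along y over both, and comes in over the tips or from above; a gripper holding the middle of the bar fits between the prongs.
- gun_handle: Fixed gun handle, grey, 26 x 26 mm, 100 mm long (112 with fitting), leaning a little: z runs up along it, its top 0.10 rad away from the robot; y towards the gun's rear. Origin: its top centre, 178 mm above the bench. The gun's body above it is 34 mm wide (x), 36 high, y +30 to -95 mm, blocking reach from above: come from the robot's side, tool tilted 30 to 40 degrees, fingers closing along y.
- squeeze (a point): Point 52 mm below the gun's body, axes as gun_handle, midway between the handle's rear face and the trigger's front face when fully squeezed (40 mm apart). At rest the trigger's front face is about 13 mm farther out (-y) here: 53 mm over handle and trigger. Only the trigger moves; the handle is rigid; it would be crushed above 80 N.
- trigger_pad (a point): Middle of the trigger's front face, where a finger presses; moves with the trigger: a dark steel bar 18 mm wide, 10 mm thick, 66 mm long, hinged under the gun's body on the nozzle side (-y) of the handle, its front face looking to the nozzle.
- trigger (a joint): Angle of the sprung trigger: 0 at rest, 0.30 rad fully home against its stop. It needs about 6 N at the trigger pad to start moving and about 12 N to be fully home, and springs back by itself.
- jar: Bystander: loose white jar, 60 mm diameter, 75 mm high, standing on the other side of the station from the basket. Origin: centre of its underside.
- bowl: Bystander: loose black rubber mixing bowl, 84 mm diameter, 45 mm high, between robot and station. Origin: centre of its underside.
- bur_block: Bystander: loose aluminium block with small burs, 50 x 70 x 20 mm (38 mm with burs), between robot and station. Origin: centre of its underside.
There are look-alikes about, which are no part of the job. Several things look just like the basket: the one meant starts farthest to the robot's right.

How it is judged:
By the outcome, as a careful person would: the job done as asked, in the order asked, and still so for the second after the job is handed in, with the robot touching nothing.
It also fails if it takes over 70 s, if anything falls off the work surface, if the arm or the gripper's body presses on something with over 40 N, if the wrist force passes 120 N, or if a joint passes its speed limit or range.

### The arm

A 6-joint arm with a two-finger parallel gripper is mounted at the origin on the work surface. World frame = base frame: x ahead of the robot, y to its left, z up, the work surface at z = 0. Lengths are in m, angles in rad, forces in N, time in s.
With the tool pointing down it reaches from about 0.325 to 1 m from the base axis. Payload 5.1 kg.
Tool frame: the origin (TCP) lies on the centre line of the jaws, within the pads' length; the fingertips stand 14 mm ahead of it and the grasp point (between the pads) lies 5 mm behind it; z points along the fingers, y is the line along which they close (so a half turn about z gives the same grasp; the last joint's range is limited). The gripper opens to 85 mm and grips with 20 to 120 N. Pads are 22 mm wide; open, the fingers measure 114 mm over their backs; the gripper's body (76 mm by 85 mm) begins 54 mm behind the grasp point. The pads swing forward as they close: fully open they stand 13 mm farther back than shut.
Start: joints at [-1.389, 0.124, 1.65, -0, 1.367, -0.083], TCP at [0.17, -0.627, 0.245] pointing down, gripper open.
Joint ranges: [-2.61, 2.61], [-1.02, 2.33], [0.03, 2.71], [-1.35, 4.49], [0.32, 2.68], [-2.91, 2.91]. Speed limits (rad/s): [2.57, 2.57, 3.14, 3.14, 3.14, 3.14].

### API

Orientations are given as a 3x3 rotation matrix whose columns are the frame's x, y, z axes.
In Python, from station import bot gives the robot as it stands.
- The arm moves only by the shell command python3 -m creep 'ROWS'. ROWS is JSON, a list of rows, each a list of 7 numbers: the closure, from 0 (fully open) to 1 (shut), then the shift along the tool's x, y, z in m, then the turn, a rotation vector about the tool's x, y, z in rad. In form: [[fingers, tx, ty, tz, ax, ay, az], ...]. A call has 1 to 5 rows; each row shifts and turns the commanded pose from where the row before left it, along the tool's axes as they then stand; what a row does not reach is not made up. A row lasts 1/8 s, in which the tool goes at most 62.5 mm and 10.7 degrees, less where a joint would pass 70% of its speed; a pose out of reach is approached as far as the arm can. A call is refused whole if a number of a shift passes 0.0625 or a number of a turn 0.188, either way. A call with a gripper value outside its range is refused whole. The fingers move at their own pace and stop on an object; the grip force is fixed at half the most. Time passes only in rows, so rows that do not move let the fingers close. It gives the time, the measured TCP pose, the force, the opening and the grip force at its end, in the units of the state.
- bot.get_state(): the state, without advancing time (a new reading comes with each control period).
- bot.read_camera(name): name is "side" or "top" or "wrist"; returns the picture (384x512x3 uint8, red, green, blue); there is no depth.
- bot.camera_params(name): a dict with "fx", "fy", "cx", "cy" (pixels), "rvec" (rotation vector, rad) and "tvec" (3), from world to camera coordinates, as OpenCV has them. Camera axes: x right, y down, z forward; pixel columns grow to the right and rows downward; lengths in m; the calibration is good to about 2 mm. A picture is of the moment at which its call begins: read the wrist's pose just before it. camera_params takes no time and is no camera call; for the wrist camera it gives the pose at the moment of the call.
- bot.job_done(): hands the job in; it is judged then, once.
The state is a dict: "clock": time; "joint_pos": joint angles; "joint_velocities": joint speeds; "tau": joint torques, N m; "ee_pos": TCP position; "ee_rot": TCP orientation; "wrist_force": force on the tool from outside, world axes, zero at the start; "moment": the same for the moment, N m; "finger_gap": opening from 0.0 (shut) to 1.0 (fully open); "gripper_force": force on a finger pad.
Only numpy, scipy, OpenCV 4.12 (cv2) and the standard library are available. Lean on these libraries where they do the work, as an engineer would, in place of code of your own. Each camera call takes 0.05 s, during which the arm holds its last target. There are 200 camera calls.

## Working session

There is one attempt and no reset: what is moved stays moved. The work goes in short steps, Python scripts to look and compute and a shell command to move; the robot and the scene stay as the last step left them, time stands still between calls to the robot, and variables do not carry over. Pictures are saved under pics/ and viewed, at most 12 in all, crops included, and the job is handed in when it is done.

```bash
ls; mkdir -p pics; cat > h.py <<'E'
import numpy as np, cv2
from station import bot
def cam(n):
    p=bot.camera_params(n); R=cv2.Rodrigues(np.array(p["rvec"],float))[0]; return p,R,np.array(p["tvec"],float).ravel()
def ray(c,u,v):
    p,R,t=c; d=R.T@np.array([(u-p["cx"])/p["fx"],(v-p["cy"])/p["fy"],1]); return -R.T@t,d/np.linalg.norm(d)
def onz(c,u,v,z):
    o,d=ray(c,u,v); return o+d*(z-o[2])/d[2]
def proj(c,P):
    p,R,t=c; q=R@np.array(P,float)+t; return np.array([p["cx"]+p["fx"]*q[0]/q[2],p["cy"]+p["fy"]*q[1]/q[2]])
def tri(c1,a,c2,b):
    o1,d1=ray(c1,*a);o2,d2=ray(c2,*b)
    s=np.linalg.lstsq(np.c_[d1,-d2],o2-o1,rcond=None)[0]
    p,q=o1+s[0]*d1,o2+s[1]*d2
    return (p+q)/2,np.linalg.norm(p-q)
def shot(n,f):
    c=cam(n); im=bot.read_camera(n); cv2.imwrite('pics/'+f+'.png',im[:,:,::-1]); return c,im
E
python3 - <<'E'
from h import *
a=[]
for n in("top","side"):
    c,im=shot(n,n+"0"); print(n,c[0],-c[1].T@c[2])
E
```

```text
pics
top {'fx': 470.5822865565399, 'fy': 470.5822865565399, 'cx': 265.27567022639334, 'cy': 198.72753307794827, 'rvec': array([ 2.17740605, -2.14846425,  0.11671202]), 'tvec': array([0.06868359, 0.53177223, 1.60807187])} [0.3497604  0.06968772 1.65716793]
side {'fx': 430.9416167793175, 'fy': 430.9416167793175, 'cx': 249.44165886372207, 'cy': 193.63239646932558, 'rvec': array([ 0.24552609, -2.62173583,  1.49890259]), 'tvec': array([0.55302879, 0.15113337, 1.49875454])} [0.29084935 1.29794527 0.8976035 ]
```

```bash
python3 -c "
import cv2
for n in('top0','side0'):
    cv2.imwrite('pics/'+n+'b.png',cv2.resize(cv2.imread('pics/'+n+'.png'),(800,600),interpolation=cv2.INTER_CUBIC))"
```

```text
(no output)
```

View pics/top0b.png

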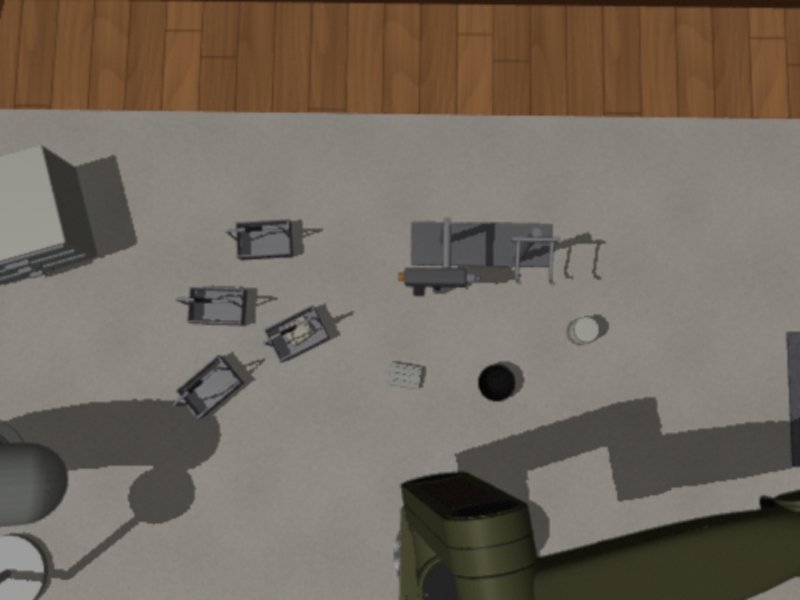

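View pics/side0b.png

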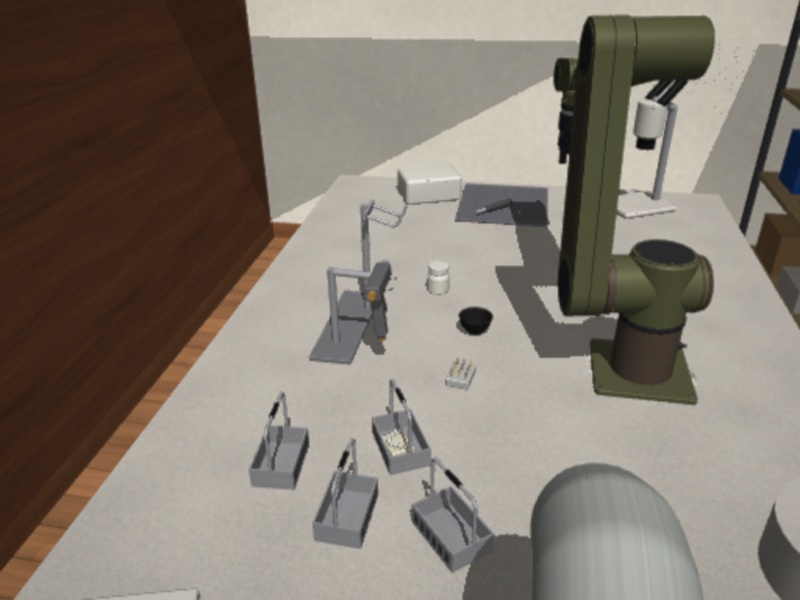

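The pictures show four baskets. In the 800x600 top view they sit at (265,238), (220,305), (212,385) and (300,333). The robot's right is image right, so the one meant is (300,333), and it is also the only one holding a cast. In the side view it is at (400,440). The gun is at top (440,278), the hook prongs at (518,262) and (550,262), the jar at (585,330), the bowl at (497,382) and the bur block at (407,375). Next is an enlarged crop to confirm.

```bash
python3 -c "
import cv2,numpy as np
t=cv2.imread('pics/top0.png');s=cv2.imread('pics/side0.png')
def c(im,x,y,w,h): return cv2.resize(im[y:y+h,x:x+w],(400,300),interpolation=cv2.INTER_CUBIC)
cv2.imwrite('pics/crop1.png',np.vstack([np.hstack([c(t,160,185,80,60),c(s,220,235,80,60)]),np.hstack([c(t,245,130,120,90),c(s,190,120,120,90)])]))"
```

```text
(no output)
```

View pics/crop1.png

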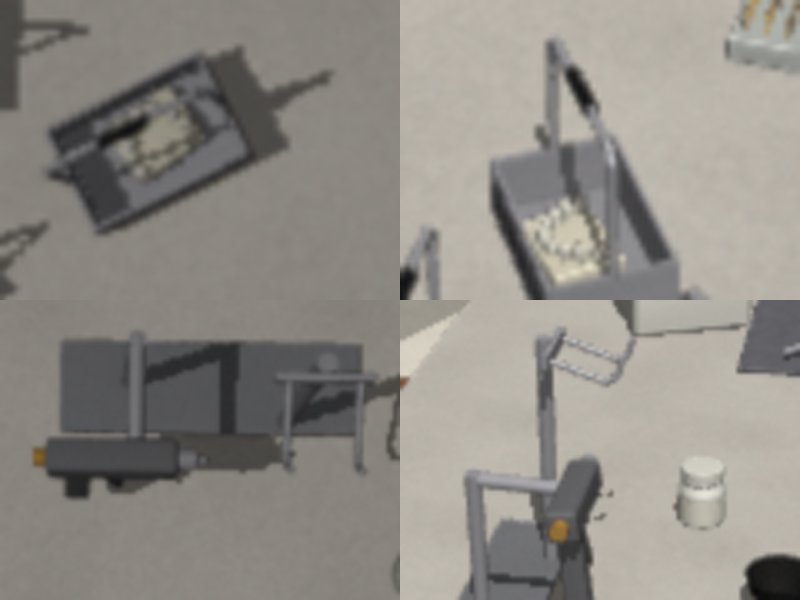

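The crop confirms it: this basket holds the cast with its row of teeth. Its black sleeve is at top (184.4,211.2) and side (255.9,253) in the original 512x384 pixels. The prong tips are at about top (331.7,180.4) and (353.3,180.4).

```bash
python3 - <<'E'
from h import *
T,S=cam("top"),cam("side")
print("sleeve",tri(T,(184.4,211.2),S,(255.9,253)))
a=[tri(T,(160+100/5,185+140/5),S,(220+192/5,235+112/5)),tri(T,(160+147/5,185+121/5),S,(220+167/5,235+66/5))]; print("ends",a)
# basket rim corners at z .042 in top crop
C=np.array([onz(T,160+x/5,185+y/5,.042)for x,y in((52,130),(202,56),(250,158),(98,232))]);print(C.mean(0),C, [np.linalg.norm(C[i]-C[i-1]) for i in range(4)])
t=lambda x,y,z:onz(T,245+x/3.333,130+(y-300)/3.333,z)
print("tips",t(289,468,.287),t(361,470,.287))
print("plate",t(62,342,.012),t(362,342,.012),t(60,430,.012),t(362,436,.012))
print("gun body",t(47,457,.2),t(178,460,.2))
s=lambda x,y:(190+(x-400)/3.333,120+(y-300)/3.333)
print("tipsS",tri(T,(245+289/3.333,130+168/3.333),S,s(613,380)),tri(T,(245+361/3.333,130+169/3.333),S,s(633,339)))
st=bot.get_state();print(st["ee_pos"],st["ee_rot"],st["finger_gap"])
E
```

```text
sleeve (array([0.47554886, 0.3386708 , 0.12767554]), np.float64(0.00016864308190957022))
ends [(array([0.46771658, 0.3531571 , 0.12458808]), np.float64(0.0038352055017196874)), (array([0.48395314, 0.32226926, 0.13100111]), np.float64(0.004039784345741979))]
[0.47392027 0.33376324 0.042     ] [[0.48255474 0.40199433 0.042     ]
 [0.53524074 0.30009566 0.042     ]
 [0.46505073 0.26503417 0.042     ]
 [0.41283485 0.36792879 0.042     ]] [np.float64(0.07759719325457058), np.float64(0.11471335521787039), np.float64(0.07845983813337679), np.float64(0.11538544155206412)]
tips [ 0.55898281 -0.11983171  0.287     ] [ 0.55803549 -0.18332774  0.287     ]
plate [0.73398544 0.08454396 0.012     ] [ 0.73814854 -0.23616982  0.012     ] [0.63859127 0.085344   0.012     ] [ 0.63634003 -0.23543242  0.012     ]
gun body [0.57972084 0.09540813 0.2       ] [ 0.57848946 -0.02766808  0.2       ]
tipsS (array([ 0.56548282, -0.12363159,  0.25784822]), np.float64(0.004086613202390815)) (array([ 0.55780204, -0.18437526,  0.28234778]), np.float64(0.0036574082482224955))
[ 0.16996967 -0.62681282  0.24414327] [[ 9.65155159e-01  2.61678053e-01 -3.39403398e-04]
 [ 2.61678214e-01 -9.65153259e-01  1.92306195e-03]
 [ 1.75646811e-04 -1.94486764e-03 -9.99998093e-01]] 0.9989085897772035
```

Estimates so far:
- **Basket:** handle at about (0.475, 0.337), yaw 27°.
- **Station:** yaw about 0, origin about (0.579, -0.032).

I'll turn the tool first, then travel to above the basket.

```bash
python3 -m creep '[[0,0,0,-0.01,0,0,-0.178],[0,0,0,-0.01,0,0,-0.178],[0,0,0,-0.01,0,0,-0.178],[0,0,0,-0.01,0,0,-0.178],[0,0,0,-0.01,0,0,-0.178]]'; python3 -m creep '[[0,0,0,0,0,0,-0.178],[0,0,0,0,0,0,-0.178],[0,0,0,0,0,0,-0.178],[0,0,0,0,0,0,-0.178],[0,0,0,0,0,0,-0.178]]'
python3 -m creep '[[0,0.036,0.0446,0,0,0,0],[0,0.036,0.0446,0,0,0,0],[0,0.036,0.0446,0,0,0,0],[0,0.036,0.0446,0,0,0,0],[0,0.036,0.0446,0,0,0,0]]'; python3 -m creep '[[0,0.036,0.0446,0,0,0,0],[0,0.036,0.0446,0,0,0,0],[0,0.036,0.0446,0,0,0,0],[0,0.036,0.0446,0,0,0,0],[0,0.036,0.0446,0,0,0,0]]'
```

```text
clock: 0.72
ee_pos: [0.17, -0.627, 0.2948]
ee_rot: [[0.399, 0.917, -0.0], [0.917, -0.399, 0.001], [0.001, -0.001, -1.0]]
wrist_force: [0.4, -0.4, -0.5]
finger_gap: 1.0
gripper_force: 0.0
clock: 1.35
ee_pos: [0.17, -0.627, 0.2945]
ee_rot: [[-0.462, 0.887, -0.0], [0.887, 0.462, 0.001], [0.001, 0.0, -1.0]]
wrist_force: [0.3, 0.7, -0.2]
finger_gap: 1.001
gripper_force: 0.0
clock: 1.98
ee_pos: [0.2866, -0.3635, 0.2948]
ee_rot: [[-0.456, 0.89, -0.0], [0.89, 0.456, 0.001], [0.001, 0.0, -1.0]]
wrist_force: [0.5, 0.6, 0.3]
finger_gap: 1.003
gripper_force: 0.0
clock: 2.6
ee_pos: [0.4028, -0.1016, 0.2951]
ee_rot: [[-0.456, 0.89, 0.0], [0.89, 0.456, -0.0], [-0.0, 0.0, -1.0]]
wrist_force: [1.1, -1.5, 0.1]
finger_gap: 1.003
gripper_force: 0.0
```

```bash
python3 -m creep '[[0.2,0.044,0.033,0.006,0,0,0],[0.3,0.044,0.033,0.006,0,0,0],[0.4,0.044,0.033,0.006,0,0,0],[0.4,0.044,0.033,0.006,0,0,0]]'; python3 -m creep '[[0.4,0.044,0.033,0.006,0,0,0],[0.4,0.044,0.033,0.006,0,0,0],[0.4,0.044,0.033,0.006,0,0,0],[0.4,0.044,0.033,0.006,0,0,0],[0.4,0,0,0,0,0,0]]'
python3 - <<'E'
from h import *
c,im=shot("wrist","w1"); print(c[0], -c[1].T@c[2], proj(c,(.475,.338,.13)))
c2,im2=shot("top","t1"); cv2.imwrite("pics/w1b.png",np.hstack([im,im2])[:,:,::-1][:, :, :] if 0 else cv2.resize(np.hstack([im,im2])[:,:,::-1],(800,300)))
E
```

```text
clock: 3.1
ee_pos: [0.4394, 0.1153, 0.2709]
ee_rot: [[-0.457, 0.89, 0.0], [0.89, 0.457, -0.0], [-0.0, 0.0, -1.0]]
wrist_force: [0.1, -0.1, -0.1]
finger_gap: 0.598
gripper_force: 0.0
clock: 3.72
ee_pos: [0.476, 0.3328, 0.2453]
ee_rot: [[-0.46, 0.888, -0.003], [0.888, 0.46, -0.001], [0.0, -0.003, -1.0]]
wrist_force: [-0.2, -0.3, -0.4]
finger_gap: 0.601
gripper_force: 0.0
{'fx': 284.7382695402264, 'fy': 284.7382695402264, 'cx': 259.42968089134746, 'cy': 190.88383892325353, 'rvec': array([-2.74146387, -0.66974788, -0.10477348]), 'tvec': array([-0.57413418,  0.02919523,  0.40633812])} [0.43822672 0.40513387 0.37338582] [262.39323576 184.79567407]
```

View pics/w1.png

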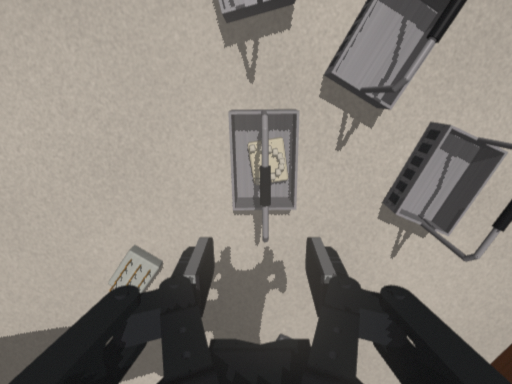

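The wrist view shows the bar running from (264.5,113) to (265.5,238), with the black sleeve centred at (265,186). The cast lies flat in the basket at (268,160). Next I compute the bar line at z = 0.13.

```bash
python3 - <<'E'
from h import *
c=cam("wrist");im=cv2.imread("pics/w1.png");g=im.max(2)
ys,xs=np.where(g[165:210,255:276]<45); u,v=xs.mean()+255,ys.mean()+165; print("sleeve px",u,v,ys.min()+165,ys.max()+165,xs.min()+255,xs.max()+255)
P=onz(c,u,v,.13); A=onz(c,264.5,116,.13);B=onz(c,265.5,236,.13)
st=bot.get_state();R=np.array(st["ee_rot"]);p=np.array(st["ee_pos"])
print(P,A,B,(A+B)/2,np.linalg.norm(A-B)); d=(A-B)/np.linalg.norm(A-B)
print("sleeve tool:",R.T@(P-p),"bar dir in tool",R.T@d)
E
```

```text
<stdin>:3: RuntimeWarning: Mean of empty slice.
  ret = ret.dtype.type(ret / rcount)
Traceback (most recent call last):
ValueError: zero-size array to reduction operation minimum which has no identity
```

```bash
python3 - <<'E'
from h import *
c=cam("wrist");im=cv2.imread("pics/w1.png");g=im.max(2)
print(im.shape,g[186,255:276],g[160:212:3,265])
ys,xs=np.where(g[165:210,256:275]<70); u,v=np.median(xs)+256,(ys.min()+ys.max())/2+165; print("sleeve px",u,v,ys.min()+165,ys.max()+165)
P=onz(c,u,v,.13); A=onz(c,264.5,116,.13);B=onz(c,265.5,236,.13)
st=bot.get_state();R=np.array(st["ee_rot"]);p=np.array(st["ee_pos"])
print(P,A,B,(A+B)/2,np.linalg.norm(A-B)); d=(A-B)/np.linalg.norm(A-B)
print("sleeve tool:",R.T@(P-p),"bar dir in tool",R.T@d)
E
```

```text
(384, 512, 3) [ 89  91  89  88  77  61  59  60  59  59  60  60  60  60  60  81 135 141
 143 142 137] [141 142 123  60  59  60  60  59  61  60  60  61  60  61  61  65 142 142]
sleeve px 265.0 186.0 167 205
[0.47828537 0.33526742 0.13      ] [0.44957367 0.38926529 0.13      ] [0.50201025 0.29093963 0.13      ] [0.47579196 0.34010246 0.13      ] 0.11143397238250027
sleeve tool: [0.00360879 0.00422618 0.11639376] bar dir in tool [ 9.99889627e-01 -1.48510015e-02 -4.26997920e-04]
```

```bash
python3 -m creep '[[0.4,0.004,0.004,0.04,0,0,0],[0.4,0,0,0.04,0,0,0],[0.4,0,0,0.02,0,0,0],[0.4,0,0,0.02,0,0,0],[0.4,0,0,0,0,0,0]]';python3 -m creep '[[0.7,0,0,0,0,0,0],[0.8,0,0,0,0,0,0],[1,0,0,0,0,0,0],[1,0,0,0,0,0,0],[1,0,0,0,0,0,0]]'
```

```text
clock: 4.45
ee_pos: [0.478, 0.3349, 0.1262]
ee_rot: [[-0.456, 0.89, -0.002], [0.89, 0.456, -0.001], [-0.0, -0.002, -1.0]]
wrist_force: [-0.3, -0.2, 0.5]
finger_gap: 0.601
gripper_force: 0.0
clock: 5.08
ee_pos: [0.4795, 0.3362, 0.1289]
ee_rot: [[-0.457, 0.89, 0.003], [0.89, 0.457, 0.001], [0.0, 0.003, -1.0]]
wrist_force: [0.5, 0.3, 5.5]
finger_gap: 0.092
gripper_force: 58.8
```

Grip reads 59 N. I'll lift slowly and check.

```bash
python3 -m creep '[[1,0,0,-0.005,0,0,0],[1,0,0,-0.01,0,0,0],[1,0,0,-0.02,0,0,0],[1,0,0,-0.03,0,0,0],[1,0,0,-0.03,0,0,0]]';python3 -m creep '[[1,0,0,-0.03,0,0,0],[1,0,0,-0.03,0,0,0],[1,0,0,-0.02,0,0,0],[1,0,0,0,0,0,0],[1,0,0,0,0,0,0]]'
python3 - <<'E'
from h import *
c,im=shot("wrist","w2"); s,im2=shot("side","s2")
p=proj(s,(.478,.335,.3)).astype(int);print(p)
x0,y0=max(p[0]-60,0),max(p[1]-40,0)
cr=cv2.resize(im2[y0:y0+120,x0:x0+120],(400,400),interpolation=cv2.INTER_CUBIC)
cv2.imwrite("pics/l2.png",np.hstack([cv2.resize(im[:, 100:430],(344,400)),cr])[:,:,::-1])
E
```

```text
clock: 5.7
ee_pos: [0.4785, 0.3356, 0.2241]
ee_rot: [[-0.456, 0.89, 0.0], [0.89, 0.456, 0.0], [0.0, 0.0, -1.0]]
wrist_force: [0.5, 0.5, -4.0]
finger_gap: 0.09
gripper_force: 58.5
clock: 6.32
ee_pos: [0.478, 0.3353, 0.3009]
ee_rot: [[-0.456, 0.89, -0.002], [0.89, 0.456, -0.001], [-0.0, -0.002, -1.0]]
wrist_force: [0.4, -0.6, -4.3]
finger_gap: 0.089
gripper_force: 58.5
[254 200]
```

View pics/l2.png

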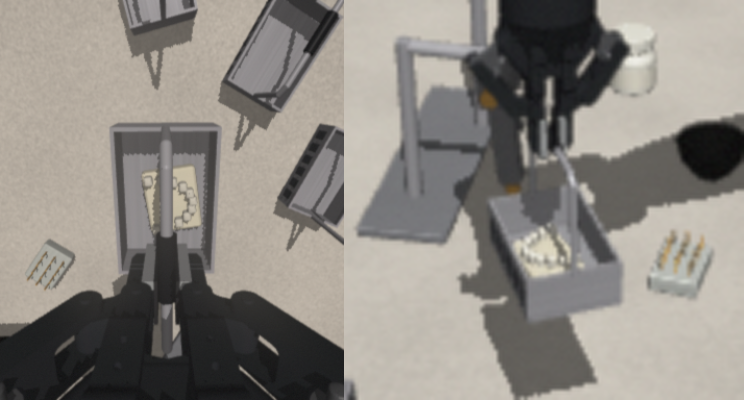

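Basket is lifted, level in the side view, with the cast inside at wrist crop (172,198). The sleeve is seen between the pads from crop (165,235) to (165,302). I'll work out where along the bar the grip sits.

```bash
python3 - <<'E'
from h import *
c=cam("wrist");im=cv2.imread("pics/w2.png");g=im.max(2)
st=bot.get_state();R=np.array(st["ee_rot"]);p=np.array(st["ee_pos"])
print(g[110:310:4,258]); z=p[2]+.005
for y in(122,225,292,340): print(y,R.T@(onz(c,258,y,z)-p))
print("grasp px",proj(c,p-R[:,2]*.005))
# prong tips again, wrist & side; station pts
T,S=cam("top"),cam("side"); 
for P in((.559,-.120,.289),(.559,-.184,.289),(.579,-.152,.266)): print(P,proj(T,P),proj(S,P))
E
```

```text
[181 183 118 104 104 104 124 150 150 149 149 149 151 147 142 144 142 143
 144 144 143 143 142 142 141 142 141 140 141 137  54  52  51  50  49  47
  45  44  46  45  42  42  42  41  40  39 134 134 134 104]
122 [ 0.07070864 -0.00136045 -0.00500572]
225 [ 0.02290275 -0.00141007 -0.00499849]
292 [-0.01533862 -0.00144976 -0.00499271]
340 [-0.04728864 -0.00148292 -0.00498788]
grasp px [260.85958604 266.51666936]
(0.559, -0.12, 0.289) [331.85998608 180.29834294] [255.95174579 136.6360878 ]
(0.559, -0.184, 0.289) [353.66262199 180.58225216] [259.07909484 129.98703974]
(0.579, -0.152, 0.266) [341.48750707 174.96989168] [252.26724323 138.73180972]
```

The sleeve centre sits 2.5 mm along tool +x from the grip, which is fine. I'll square up to the station and carry the basket over, with gentle starts and stops.

```bash
python3 -m creep '[[1,0,0,-0.005,0,0,0.06],[1,0,0,-0.005,0,0,0.118],[1,0,0,-0.005,0,0,0.118],[1,0,0,-0.005,0,0,0.118],[1,0,0,0,0,0,0.06]]'; python3 -m creep '[[1,-0.015,-0.002,0,0,0,0],[1,-0.03,-0.005,0,0,0,0],[1,-0.04,-0.007,0,0,0,0],[1,-0.04,-0.007,0,0,0,0],[1,-0.04,-0.007,0,0,0,0]]'; python3 -m creep '[[1,-0.04,-0.007,0,0,0,0],[1,-0.04,-0.007,0,0,0,0],[1,-0.04,-0.007,0,0,0,0],[1,-0.04,-0.007,0,0,0,0],[1,-0.04,-0.007,0,0,0,0]]'; python3 -m creep '[[1,-0.04,-0.007,0,0,0,0],[1,-0.04,-0.005,0,0,0,0],[1,-0.03,-0.003,0,0,0,0],[1,-0.015,-0.001,0,0,0,0],[1,0,0,0,0,0,0]]'
```

```text
clock: 7.05
ee_pos: [0.4784, 0.3355, 0.3213]
ee_rot: [[0.002, 1.0, -0.001], [1.0, -0.002, -0.001], [-0.001, -0.001, -1.0]]
wrist_force: [0.2, -0.6, -3.5]
finger_gap: 0.091
gripper_force: 58.6
clock: 7.68
ee_pos: [0.4496, 0.1686, 0.3214]
ee_rot: [[-0.001, 1.0, -0.001], [1.0, 0.001, -0.001], [-0.001, -0.001, -1.0]]
wrist_force: [1.1, -0.1, -4.4]
finger_gap: 0.095
gripper_force: 58.5
clock: 8.3
ee_pos: [0.4143, -0.031, 0.3215]
ee_rot: [[-0.001, 1.0, -0.001], [1.0, 0.001, -0.0], [-0.0, -0.001, -1.0]]
wrist_force: [0.8, -0.2, -4.4]
finger_gap: 0.091
gripper_force: 58.5
clock: 8.93
ee_pos: [0.3991, -0.1548, 0.3218]
ee_rot: [[0.001, 1.0, -0.001], [1.0, -0.001, 0.001], [0.001, -0.001, -1.0]]
wrist_force: [-0.8, -0.2, -5.1]
finger_gap: 0.09
gripper_force: 58.5
```

```bash
python3 -m creep '[[1,0,0.01,0,0,0,0],[1,0,0.025,0,0,0,0],[1,0,0.025,0,0,0,0],[1,0,0.025,0,0,0,0],[1,0,0.01,0,0,0,0]]'; python3 -m creep '[[1,0,0.003,0,0,0,0],[1,0,0,0,0,0,0],[1,0,0,0,0,0,0]]'
python3 - <<'E'
from h import *
c,im=shot("wrist","w3"); s,im2=shot("side","s3"); t,im3=shot("top","t3")
for P in((.559,-.120,.289),(.559,-.184,.289),(.579,-.152,.266)): print(proj(c,P),proj(t,P))
def cr(i,x,y): return cv2.resize(i[y:y+100,x:x+100],(300,300),interpolation=cv2.INTER_CUBIC)
cv2.imwrite("pics/l3.png",np.hstack([cv2.resize(im,(500,375))[75:],cr(im2,205,85)])[:,:,::-1])
E
```

```text
clock: 9.55
ee_pos: [0.4961, -0.153, 0.3219]
ee_rot: [[-0.003, 1.0, -0.0], [1.0, 0.003, 0.001], [0.001, -0.0, -1.0]]
wrist_force: [-0.6, -0.0, -4.2]
finger_gap: 0.092
gripper_force: 58.6
clock: 9.93
ee_pos: [0.4971, -0.1543, 0.3225]
ee_rot: [[0.0, 1.0, 0.0], [1.0, -0.0, -0.0], [-0.0, 0.0, -1.0]]
wrist_force: [0.6, -0.2, -3.5]
finger_gap: 0.09
gripper_force: 58.6
[364.74174931 178.7972744 ] [331.85998608 180.29834294]
[353.23686494 271.62009063] [353.66262199 180.58225216]
[376.3497629  213.36964205] [341.48750707 174.96989168]
```

View pics/l3.png

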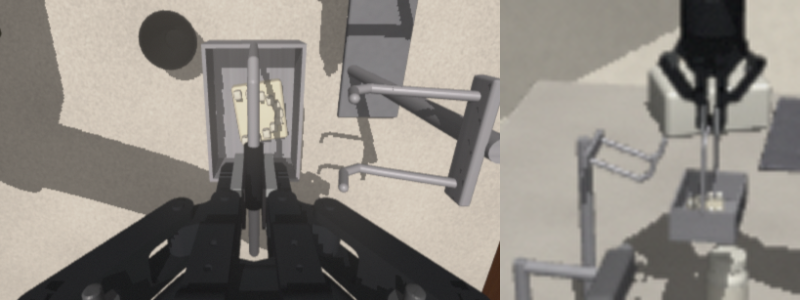

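The wrist view shows the tips at crop (355,96) and (344,186), against predicted (356,100) and (345,190), so the station estimate holds. Cast in the basket, basket level. Now over the tips and down.

```bash
python3 -m creep '[[1,0,0.01,0,0,0,0],[1,0,0.02,0,0,0,0],[1,0,0.025,0,0,0,0],[1,0,0.018,0,0,0,0],[1,0,0.009,0,0,0,0]]'; python3 -m creep '[[1,0,0,0,0,0,0],[1,0,0,0.012,0,0,0],[1,0,0,0.015,0,0,0],[1,0,0,0.015,0,0,0],[1,0,0,0.01,0,0,0]]';  python3 -m creep '[[1,0,0,0.002,0,0,0],[1,0,0,0,0,0,0],[1,0,0,0,0,0,0],[1,0,0,0,0,0,0]]'
```

```text
clock: 10.7
ee_pos: [0.5806, -0.1544, 0.3219]
ee_rot: [[-0.0, 1.0, -0.0], [1.0, 0.0, 0.0], [0.0, -0.0, -1.0]]
wrist_force: [-0.1, 0.1, -3.6]
finger_gap: 0.09
gripper_force: 58.6
clock: 11.32
ee_pos: [0.5788, -0.1542, 0.2682]
ee_rot: [[0.0, 1.0, -0.002], [1.0, -0.0, 0.001], [0.001, -0.002, -1.0]]
wrist_force: [-0.7, -0.3, -4.8]
finger_gap: 0.09
gripper_force: 58.6
clock: 11.82
ee_pos: [0.5798, -0.1545, 0.2691]
ee_rot: [[-0.0, 1.0, 0.001], [1.0, 0.0, -0.0], [-0.0, 0.001, -1.0]]
wrist_force: [0.4, 0.2, -4.5]
finger_gap: 0.09
gripper_force: 58.6
```

```bash
python3 -m creep '[[1,0,0,0.0015,0,0,0],[1,0,0,0.001,0,0,0],[1,0,0,0,0,0,0]]'; python3 -m creep '[[1,0,0,0.0015,0,0,0],[1,0,0,0,0,0,0]]' | grep -E 'pos|wrist'; python3 -m creep '[[1,0,0,0.001,0,0,0],[1,0,0,0,0,0,0]]'| grep -E 'pos|wrist'
```

```text
clock: 12.2
ee_pos: [0.5795, -0.1544, 0.2656]
ee_rot: [[0.0, 1.0, -0.0], [1.0, -0.0, 0.0], [0.0, -0.0, -1.0]]
wrist_force: [-0.4, -0.3, -4.5]
finger_gap: 0.091
gripper_force: 58.6
ee_pos: [0.5796, -0.1544, 0.2645]
wrist_force: [0.2, 0.0, -3.1]
ee_pos: [0.5797, -0.1544, 0.2642]
wrist_force: [-1.3, 0.2, 0.3]
```

Weight is off the wrist (-4.5 N to about 0), so the bar is seated. Releasing.

```bash
python3 -m creep '[[0.85,0,0,0,0,0,0],[0.75,0,0,0,0,0,0],[0.65,0,0,0,0,0,0],[0.6,0,0,0,0,0,0],[0.6,0,0,0,0,0,0]]'; python3 -m creep '[[0.6,0,0,-0.01,0,0,0],[0.6,0,0,-0.02,0,0,0],[0.6,0,0,-0.03,0,0,0],[0.6,0,0,-0.03,0,0,0],[0.6,0,0,-0.02,0,0,0]]'
python3 - <<'E'
from h import *
c,im=shot("wrist","w4"); s,im2=shot("side","s4")
cv2.imwrite("pics/l4.png",np.hstack([cv2.resize(im,(450,338)),cv2.resize(im2[90:210,190:310],(338,338),interpolation=cv2.INTER_CUBIC)])[:,:,::-1])
E
```

```text
clock: 13.32
ee_pos: [0.5796, -0.1544, 0.2633]
ee_rot: [[0.0, 1.0, 0.0], [1.0, -0.0, 0.0], [0.0, 0.0, -1.0]]
wrist_force: [0.5, 0.5, -0.5]
finger_gap: 0.404
gripper_force: 0.0
clock: 13.95
ee_pos: [0.58, -0.1545, 0.3771]
ee_rot: [[-0.0, 1.0, 0.004], [1.0, 0.0, -0.001], [-0.001, 0.004, -1.0]]
wrist_force: [0.6, 0.2, 0.7]
finger_gap: 0.399
gripper_force: 0.0
```

View pics/l4.png

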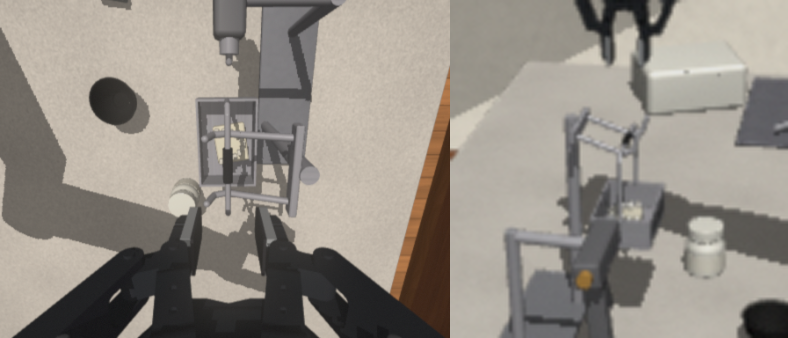

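The wrist view shows the bar lying across both prongs at view (228,137) and (228,198), with the sleeve at (228,166) centred between them. The cast is in the basket and it hangs level. Next I move to the gun: back off, turn the tool so the fingers close along y, and tilt 40°.

```bash
python3 -m creep '[[0.3,0.042,-0.036,0,0,0,0],[0,0.042,-0.036,0,0,0,0],[0,0.042,-0.036,0,0,0,0],[0,0.042,-0.036,0,0,0,0],[0,0.042,-0.036,0,0,0,0]]' | grep -E 'clock|pos'
python3 -m creep '[[0,0,0,0,0,0,-0.1745],[0,0,0,0,0,0,-0.1745],[0,0,0,0,0,0,-0.1745],[0,0,0,0,0,0,-0.1745],[0,0,0,0,0,0,-0.1745]]'| grep -E 'clock|pos'
python3 -m creep '[[0,0,0,0,0,0,-0.1745],[0,0,0,0,0,0,-0.1745],[0,0,0,0,0,0,-0.1745],[0,0,0,0,0,0,-0.1745],[0,0,0,0,0,-0.1745,0]]'| grep -E 'clock|pos|rot'
python3 -m creep '[[0,0,0,0,0,-0.1745,0],[0,0,0,0,0,-0.1745,0],[0,0,0,0,0,-0.1745,0],[0,0,0,0,0,0,0]]'
python3 -c "
from h import *
print(np.round(bot.get_state()['joint_pos'],2))"
```

```text
clock: 14.68
ee_pos: [0.3979, 0.0567, 0.3721]
clock: 15.3
ee_pos: [0.3992, 0.0557, 0.3721]
clock: 15.92
ee_pos: [0.4007, 0.0555, 0.3712]
ee_rot: [[-0.985, -0.0, 0.172], [-0.0, 1.0, -0.0], [-0.172, -0.0, -0.985]]
clock: 16.42
ee_pos: [0.3979, 0.0557, 0.3703]
ee_rot: [[-0.768, 0.0, 0.641], [0.0, 1.0, -0.0], [-0.641, 0.0, -0.768]]
wrist_force: [0.5, -0.1, -0.0]
finger_gap: 0.999
gripper_force: 0.0
[ 0.01 -0.98  2.33 -0.01  1.1  -1.56]
```

```bash
python3 -m creep '[[0,0.0044,0,0.03,0,0,0],[0,0.0044,0,0.04,0,0,0],[0,0.0044,0,0.04,0,0,0],[0,0.0044,0,0.04,0,0,0],[0,0.0044,0,0.035,0,0,0]]'; python3 -m creep '[[0,0,0,0,0,0,0],[0,0,0,0,0,0,0]]' | grep pos
python3 - <<'E'
from h import *
c,im=shot("wrist","w5")
for P in((.562,.098,.215),(.562,-.027,.215),(.562,.098,.179),(.566,.055,.178),(.556,.081,.08),(.556,.055,.08),(.566,.028,.13)): print(P,proj(c,P).round(0))
E
```

```text
clock: 17.05
ee_pos: [0.5027, 0.0555, 0.2156]
ee_rot: [[-0.769, 0.0, 0.639], [0.0, 1.0, -0.0], [-0.639, 0.0, -0.769]]
wrist_force: [0.5, -1.0, -0.6]
finger_gap: 1.002
gripper_force: 0.0
ee_pos: [0.5022, 0.0556, 0.2184]
(0.562, 0.098, 0.215) [321. 284.]
(0.562, -0.027, 0.215) [144. 284.]
(0.562, 0.098, 0.179) [316. 236.]
(0.566, 0.055, 0.178) [260. 237.]
(0.556, 0.081, 0.08) [288. 135.]
(0.556, 0.055, 0.08) [260. 135.]
(0.566, 0.028, 0.13) [229. 186.]
```

View pics/w5.png

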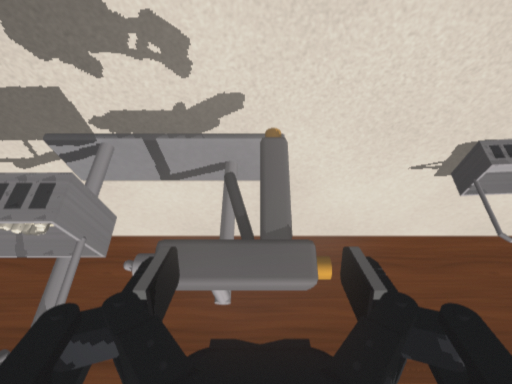

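The gun seen from the robot's side: the handle spans columns 261-288, which matches the prediction. The trigger bar runs from (228,172) to (250,240), and the body's underside is at row 240. By my geometry the gripper body would nearly meet the gun's front face at a 40° tilt. I'll use about 52° and a 4 mm shallower reach for clearance.

```bash
python3 -m creep '[[0,0,0,0,0,-0.105,0],[0,0,0,0,0,-0.105,0],[0,0.014,0,0,0,0,0],[0,0.0144,0,0,0,0,0],[0,0,0,0,0,0,0]]'
python3 -c "
from h import *
s=bot.get_state();R=np.array(s['ee_rot']);print(np.round(s['joint_pos'],2),(R.T@(np.array([.5746,.061,.1257])-s['ee_pos'])).round(4))"
```

```text
clock: 17.98
ee_pos: [0.4834, 0.0556, 0.1943]
ee_rot: [[-0.616, 0.0, 0.787], [0.0, 1.0, -0.0], [-0.787, -0.0, -0.616]]
wrist_force: [0.2, -0.7, 0.5]
finger_gap: 0.999
gripper_force: 0.0
[ 0.01 -0.73  2.57 -0.02  0.39 -1.55] [-0.0022  0.0054  0.1141]
```

```bash
python3 -m creep '[[0,-0.002,0,0.02,0,0,0],[0,0,0,0.02,0,0,0],[0,0,0,0,0,0,0]]'
python3 -c "
from h import *
s=bot.get_state();R=np.array(s['ee_rot']);print(np.round(s['joint_pos'],2),(R.T@(np.array([.5746,.061,.1257])-s['ee_pos'])).round(4))"
```

```text
clock: 18.35
ee_pos: [0.5112, 0.0544, 0.1822]
ee_rot: [[-0.625, 0.0, 0.78], [0.0, 1.0, 0.0], [-0.78, 0.001, -0.625]]
wrist_force: [-0.2, 1.1, -0.4]
finger_gap: 0.998
gripper_force: 0.0
[ 0.   -0.59  2.52 -0.    0.32 -1.56] [0.0045 0.0066 0.0848]
```

Joint 5 hit its lower range limit, so the tilt has to stay around 40°. I'll tilt back and come in at 40°, shallower, with force checks.

```bash
python3 -m creep '[[0,0,0,0,0,0.1,0],[0,0,0,0,0,0.1,0],[0,0,0,0,0,0,0],[0,0,0,0,0,0,0]]'
python3 -c "
from h import *
s=bot.get_state();R=np.array(s['ee_rot']);print(np.round(s['joint_pos'],2),(R.T@(np.array([.5662,.0575,.1282])-s['ee_pos'])).round(4))"
```

```text
clock: 18.85
ee_pos: [0.51, 0.0545, 0.1812]
ee_rot: [[-0.768, -0.0, 0.641], [0.0, 1.0, 0.001], [-0.641, 0.0, -0.768]]
wrist_force: [-0.8, -0.0, 0.1]
finger_gap: 0.995
gripper_force: 0.0
[ 0.   -0.52  2.41 -0.    0.55 -1.57] [-0.0092  0.0029  0.0767]
```

```bash
python3 -m creep '[[0,-0.005,0.003,0.02,0,0,0],[0,-0.004,0,0.02,0,0,0],[0,0,0,0.015,0,0,0],[0,0,0,0.01,0,0,0],[0,0,0,0,0,0,0]]';python3 -m creep '[[0,0,0,0.004,0,0,0],[0,0,0,0.004,0,0,0],[0,0,0,0,0,0,0]]'|grep -E 'pos|wrist';python3 -m creep '[[0,0,0,0.003,0,0,0],[0,0,0,0,0,0,0]]'|grep -E 'pos|wrist'
python3 - <<'E'
from h import *
s=bot.get_state(); print(np.round(s['joint_pos'],3))
c,im=shot("wrist","w6"); t,im2=shot("side","s6");u,im3=shot("top","t6")
def cr(i,x,y,w):return cv2.resize(i[y:y+w,x:x+w],(280,280),interpolation=cv2.INTER_CUBIC)
cv2.imwrite("pics/l6.png",np.hstack([cv2.resize(im,(373,280)),cr(im2,210,140,80)])[:,:,::-1])
E
```

```text
clock: 19.48
ee_pos: [0.5581, 0.0575, 0.1361]
ee_rot: [[-0.769, -0.0, 0.639], [0.0, 1.0, 0.001], [-0.639, 0.0, -0.769]]
wrist_force: [-0.5, 1.2, -0.2]
finger_gap: 1.001
gripper_force: 0.0
ee_pos: [0.5641, 0.0575, 0.1312]
wrist_force: [0.6, 0.0, 0.1]
ee_pos: [0.5659, 0.0575, 0.1288]
wrist_force: [-0.5, -1.5, -0.3]
[ 0.01  -0.267  2.336 -0.015  0.378 -1.549]
```

View pics/l6.png

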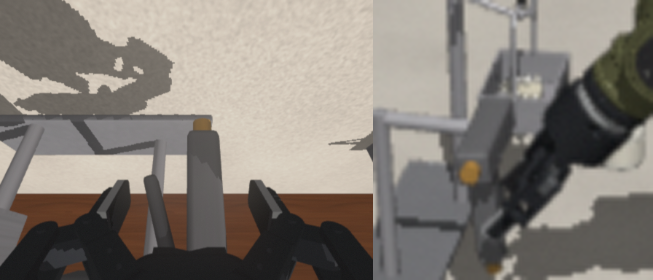

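The fingers straddle the handle (view columns 188-222) and the trigger (column 150) with no contact force. Now I check the lateral centring.

```bash
python3 - <<'E'
from h import *
c=cam("wrist")
im=cv2.imread("pics/w6.png");g=im.max(2).astype(int)
for v in(200,225,245):
    e=np.abs(np.diff(cv2.GaussianBlur(g[v:v+1].astype(np.float32),(3,1),0)[0])); k=[i for i in range(185,325) if e[i]>9 and e[i]==e[i-2:i+3].max()]
    o=[]
    for u in k:
        q,d=ray(c,u+.5,v); a=.561; P=q+d*(a-q[0])/d[0]; o.append((u,P[1:].round(4).tolist()))
    print(v,o)
E
python3 -m creep '[[0,0,0,0.003,0,0,0],[0,0,0,0,0,0,0]]'|grep -E 'pos|wrist'
```

```text
200 [(256, [0.0547, 0.0939]), (301, [0.0804, 0.0939])]
225 [(208, [0.0288, 0.1094]), (226, [0.0386, 0.1094]), (256, [0.0548, 0.1094]), (303, [0.0802, 0.1094])]
245 [(196, [0.0236, 0.1208]), (215, [0.0335, 0.1208]), (225, [0.0387, 0.1208]), (256, [0.0548, 0.1208]), (304, [0.0798, 0.1208])]
ee_pos: [0.5678, 0.0575, 0.1264]
wrist_force: [-0.6, -0.1, 0.0]
```

Handle faces are at y 0.0548 and 0.0802, so the squeeze centre is y = 0.0605. Shift +3 mm, then close and watch.

```bash
python3 -m creep '[[0.2,0,0.003,0,0,0,0],[0.3,0,0,0,0,0,0],[0.38,0,0,0,0,0,0],[0.44,0,0,0,0,0,0],[0.48,0,0,0,0,0,0]]';python3 -m creep '[[0.5,0,0,0,0,0,0],[0.53,0,0,0,0,0,0],[0.55,0,0,0,0,0,0]]'
```

```text
clock: 21.12
ee_pos: [0.5677, 0.0596, 0.1267]
ee_rot: [[-0.768, 0.0, 0.64], [-0.001, 1.0, -0.001], [-0.64, -0.001, -0.768]]
wrist_force: [-3.1, -8.1, 2.3]
finger_gap: 0.522
gripper_force: 3.9
clock: 21.5
ee_pos: [0.5673, 0.0619, 0.127]
ee_rot: [[-0.768, -0.001, 0.64], [0.001, 1.0, 0.003], [-0.64, 0.002, -0.768]]
wrist_force: [-11.2, 6.3, 7.8]
finger_gap: 0.458
gripper_force: 32.2
```

```bash
python3 -m creep '[[0.6,0,-0.0005,-0.001,0,0,0],[0.65,0,0,0,0,0,0],[0.65,0,0,0,0,0,0]]'
python3 - <<'E'
from h import *
c,im=shot("wrist","w7"); g=im.max(2).astype(int)
for v in(190,200,210,225):
    e=np.abs(np.diff(cv2.GaussianBlur(g[v:v+1].astype(np.float32),(3,1),0)[0])); k=[i for i in range(185,325) if e[i]>9 and e[i]==e[i-2:i+3].max()]
    o=[]
    for u in k:
        q,d=ray(c,u+.5,v); P=q+d*(.561-q[0])/d[0]; o.append((u,P[1:].round(4).tolist()))
    print(v,o)
E
python3 -m creep '[[0.65,0,0,0,0,0,0],[0.65,0,0,0,0,0,0],[0.65,0,0,0,0,0,0],[0.65,0,0,0,0,0,0],[0.65,0,0,0,0,0,0]]'
```

```text
clock: 21.88
ee_pos: [0.5672, 0.062, 0.1272]
ee_rot: [[-0.768, -0.001, 0.641], [0.002, 1.0, 0.004], [-0.641, 0.004, -0.768]]
wrist_force: [4.0, 13.1, -3.9]
finger_gap: 0.447
gripper_force: 63.1
190 [(248, [0.0547, 0.0861]), (293, [0.0807, 0.0862])]
200 [(248, [0.0548, 0.0927]), (293, [0.0803, 0.0928])]
210 [(205, [0.0311, 0.099]), (248, [0.0549, 0.0991]), (294, [0.0804, 0.0992])]
225 [(204, [0.0315, 0.1081]), (221, [0.0406, 0.1081]), (247, [0.0545, 0.1082]), (295, [0.0803, 0.1083])]
clock: 22.55
ee_pos: [0.5671, 0.062, 0.1272]
ee_rot: [[-0.768, -0.001, 0.641], [0.002, 1.0, 0.004], [-0.641, 0.004, -0.768]]
wrist_force: [4.3, 12.5, -3.2]
finger_gap: 0.443
gripper_force: 63.1
```

View pics/w7.png

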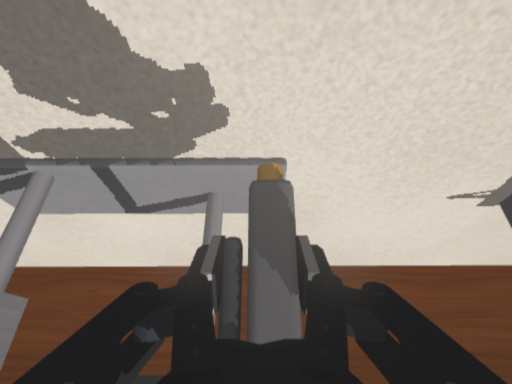

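The trigger lies parallel to the handle (columns 218-243), with the roughly 4 mm gap to it that is expected when fully home (26 + 4 + 10 = 40 mm). Grip is 63 N, below the 80 N limit. I'll ease the side load by 1 mm, hold a little longer, then let go.

```bash
python3 -m creep '[[0.65,0,0.001,0,0,0,0],[0.65,0,0,0,0,0,0],[0.65,0,0,0,0,0,0],[0.65,0,0,0,0,0,0],[0.65,0,0,0,0,0,0]]'; python3 -m creep '[[0.45,0,0,0,0,0,0],[0.3,0,0,0,0,0,0],[0.1,0,0,0,0,0,0],[0,0,-0.005,0,0,0,0],[0,0,0,0,0,0,0]]'; python3 -m creep '[[0,0,0,0,0,0,0],[0,0,0,0,0,0,0],[0,0,0,-0.01,0,0,0]]'
```

```text
clock: 23.18
ee_pos: [0.5671, 0.0621, 0.1272]
ee_rot: [[-0.768, -0.0, 0.641], [0.001, 1.0, 0.002], [-0.641, 0.003, -0.768]]
wrist_force: [3.5, 9.2, -2.3]
finger_gap: 0.447
gripper_force: 62.1
clock: 23.8
ee_pos: [0.5672, 0.0558, 0.1274]
ee_rot: [[-0.768, 0.0, 0.641], [0.001, 1.0, 0.0], [-0.641, 0.001, -0.768]]
wrist_force: [0.0, -0.9, 0.1]
finger_gap: 0.998
gripper_force: 0.0
clock: 24.18
ee_pos: [0.5603, 0.0561, 0.1345]
ee_rot: [[-0.769, -0.0, 0.639], [-0.0, 1.0, 0.001], [-0.639, 0.0, -0.769]]
wrist_force: [-0.5, -0.0, -0.1]
finger_gap: 1.0
gripper_force: 0.0
```

Released cleanly. Retreat, then a final look.

```bash
python3 -m creep '[[0,0,0,-0.02,0,0,0],[0,0,0,-0.03,0,0,0],[0,0,0,-0.03,0,0,0],[0,0,0,-0.03,0,0,0],[0,0,0,-0.03,0,0,0]]'; python3 -m creep '[[0,0,0,-0.02,0,0,0],[0,0,0,0,0,0,0],[0,0,0,0,0,0,0],[0,0,0,0,0,0,0],[0,0,0,0,0,0,0]]'
python3 - <<'E'
from h import *
t,im=shot("top","t8"); s,im2=shot("side","s8")
def cr(i,x,y,w,h):return cv2.resize(i[y:y+h,x:x+w],(400,400),interpolation=cv2.INTER_CUBIC)
cv2.imwrite("pics/l8.png",np.hstack([cr(im,240,120,150,150),cr(im2,190,110,140,140)])[:,:,::-1])
E
```

```text
clock: 24.8
ee_pos: [0.4701, 0.0561, 0.2438]
ee_rot: [[-0.767, -0.001, 0.641], [-0.0, 1.0, 0.001], [-0.641, 0.0, -0.767]]
wrist_force: [0.5, -0.1, -0.2]
finger_gap: 0.997
gripper_force: 0.0
clock: 25.42
ee_pos: [0.4583, 0.0559, 0.2568]
ee_rot: [[-0.769, -0.0, 0.639], [0.0, 1.0, 0.0], [-0.639, 0.0, -0.769]]
wrist_force: [-0.0, -0.9, -0.4]
finger_gap: 1.001
gripper_force: 0.0
```

View pics/l8.png

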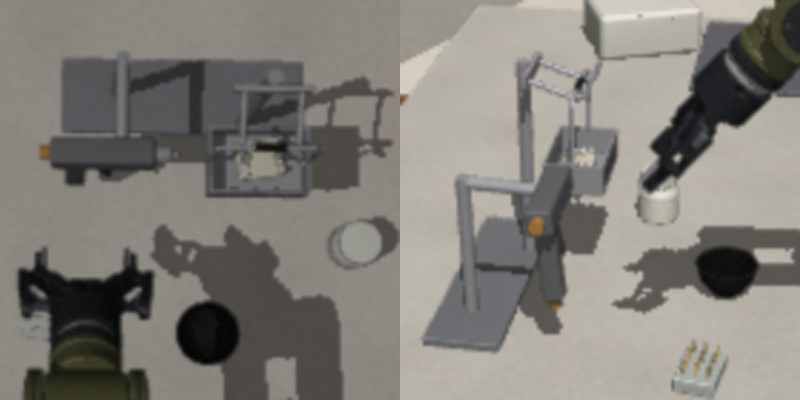

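The final views show the basket hanging from both prongs at top crop (258,160), level, with the cast in it. The jar (360,242), bowl (208,332) and bur block (side 700,365) are undisturbed, and the arm is clear of everything.

```bash
python3 -c "
from station import bot
print(bot.job_done())"
```

```text
the job is handed in; nothing more can be done
None
```

The job is handed in at about 25 s: the basket hangs level on both prongs with the cast in it, and the trigger was held home for about 1.3 s at about 63 N on the pads (limit 80 N), then released; the jar, bowl and bur block look unmoved.

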